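# Pack the last coin case into the travel rack

### The job

Pack up the red coin case: draw it straight up out of its light holder so that the holder neither tips, lifts nor slides from its spot, then stand it gently upright on the small grey mat and let go of it. Take it again by its two narrow edges, set it gently down to the floor of the gap in the travel rack, squarely in line with its neighbours, let go, and then press the yellow lever all the way down so that the row is clamped. Leave everything else on the table where it is.

Things in the scene. Friction and masses are not known exactly. Their poses are not given: they have to be found in the camera images.
- case: Red coin case, a rigid upright plate 24 mm thick (its x), 56 mm wide (y), 100 mm tall (z), 0.2 kg, a paper window with two coins on both faces; either face may look either way. Origin: centre of its underside. It starts standing in holder and is the only red case standing upright (other red things are flat trays).
- holder: Light (40 g) loose grey holder of the red case, at either of two places. Base 40 x 74 x 5 mm, origin centre of underside. The case stands 5 mm up, x along holder x. End plates at |y| 29.5-34.5 mm, 103 mm high, hide its narrow edges: only its broad faces can be gripped. Lips lap the faces at |y| over 24 mm up to 85 mm high. Clearance 1.5 mm. Clear once the case has risen 100 mm straight up.
- mat: Fixed grey mat 120 by 120 mm, 4 mm thick, for standing the case on while changing the grip; origin at the centre of its underside, top 4 mm above it.
- rack: Fixed dark wooden travel rack, z up; the row of cases runs along its x, lever at the +x end. Base board x -76 to +120 mm, 92 mm wide, 10 mm thick; the cases stand on it. Origin at table level right below point gap. Fixed neighbours (black, then green, same size as the red case, tops at 110 mm) fill x -64.5 to -15.5 mm, then an end wall.
- presser: Movable part of the rack: a black case of the same size (x 20.5 to 44.5 mm of the rack when the lever is at 0, top at 110 mm), sprung (8 N per mm) on an aluminium plate behind it (to x 56.5 mm, top at 95 mm), driven by the lever towards the gap (-x of the rack) by 9.2 mm per rad of lever. Origin on the gap point when the lever is at 0.
- gap (a point): Point on the board in the gap for the red case, 10 mm above the table, axes as the rack. Fixed neighbour's face 15.5 mm to its -x; presser's face 20.5 mm less 9.2 mm per rad of lever to its +x. The gap is open at both y ends; neighbours are 56 mm wide, centred on y = 0, so only a grip on the narrow edges gets in. The case stands with its x along the rack's x, either way round.
- cam_lever (a joint): Angle of the yellow cam lever, rad: 0 straight up, growing as it folds outwards to the rack's +x; stop at 1.45 = closed, almost level. Starts at 0.2 to 0.45, stays where left; needs about 4 N at its end, about 5 N over the last 0.15 rad, where it squeezes the case. Lever 70 mm long, 28 wide, 7 thick.
- lever_pivot (a point): Middle of the lever's hinge axis (along the rack's y), 50 mm above the table, 95 mm from the gap towards the rack's +x; axes as the rack.
- lever_end (a point): Middle of the lever's free end, 70 mm from the pivot.
- other_holder: The same kind of holder, with the blue case: leave alone. Origin at the centre of the underside.
- other_case: The blue case in the other holder: leave alone. Origin at the centre of the underside.
- magnifier: Hand magnifier lying flat, ring 64 mm wide, handle along its x to 115 mm from the ring's centre (origin), 14 mm high: leave alone.
- jar: Jar 52 mm across, 70 mm tall with a white cap, origin at the centre of the underside: leave alone.
- calculator: Black pocket calculator lying flat, 110 (x) by 65 by 13 mm, origin at the centre of the underside: leave alone.
- slabs: Pile of flat plastic coin slabs, 87 by 60 mm, 40 mm high, origin at the centre of the underside: leave alone.
Mind the look-alikes: they are no part of the job. There is more than one size of the rack; the one meant has the size given above.

How it is judged:
By the outcome, as a careful person would: the job done as asked, in the order asked, and still so for the second after the job is handed in, with the robot touching nothing.
It also fails if it takes over 67 s, if anything falls off the work surface, if the arm or the gripper's body presses on something with over 40 N, if the wrist force passes 120 N, or if a joint passes its speed limit or range.

### The arm

A 6-joint arm with a two-finger parallel gripper is mounted at the origin on the work surface. World frame = base frame: x ahead of the robot, y to its left, z up, the work surface at z = 0. Lengths are in m, angles in degrees, forces in N, time in s.
With the tool pointing down it reaches from about 0.25 to 0.725 m from the base axis. Payload 9.7 kg.
Tool frame: the origin (TCP) lies at the very end of the fingers, on their centre line; the grasp point (between the pads) lies 19 mm behind it; z points along the fingers, y is the line along which they close (so a half turn about z gives the same grasp; the last joint's range is limited). The gripper opens to 85 mm and grips with 20 to 120 N. Pads are 22 mm wide; open, the fingers measure 114 mm over their backs; the gripper's body (76 mm by 85 mm) begins 54 mm behind the grasp point. The pads swing forward as they close: fully open they stand 13 mm farther back than shut.
Start: joints at [64.515, 4.979, 10.078, 95.1, 0, 90], TCP at [0.237, 0.496, 0.231] pointing down, gripper open.
Joint ranges: [-179.16, 179.16], [-48.56, 103.87], [-65.8, 70.77], [-126.05, 130.52], [-82.76, 87.17], [-180, 180]. Speed limits (degrees/s): [127.2, 127.2, 147.25, 180, 180, 180].

### API

Orientations are given as [roll, pitch, yaw] about the fixed x, y, z axes, in that order (R = Rz(yaw) Ry(pitch) Rx(roll)).
In Python, from workcell import bot, viewer, finder gives the robot as it stands. The module is installed in compiled form; this text tells all that it offers.
- The arm moves only by the shell command python3 -m inch 'ROWS' [FORCE]. ROWS is JSON, a list that holds one entry, the list of rows, each a list of 7 numbers: the opening in per cent of the stroke, from 0 (shut) to 100 (fully open), then the shift along the tool's x, y, z in mm, then the turn, a rotation vector about the tool's x, y, z in degrees. In form: [[[grip, tx, ty, tz, ax, ay, az], ...]]. A call has 1 to 8 rows; each row shifts and turns the commanded pose from where the row before left it, along the tool's axes as they then stand; what a row does not reach is not made up. A row lasts 1/8 s, in which the tool goes at most 62.5 mm and 10.7 degrees, less where a joint would pass 70% of its speed; a pose out of reach is approached as far as the arm can. A call with a gripper value outside its range is refused whole. The fingers move at their own pace and stop on an object; FORCE is the grip in N (left out, the last holds). Time passes only in rows, so rows that do not move let the fingers close. It gives the time, the measured TCP pose, the force, the opening and the grip force at its end, in the units of the state.
- bot.get_obs(): the state, without advancing time (a new reading comes with each control period).
- viewer.camera(name): name is "scene" or "top"; returns a dict with "pixels" (400x640x3 uint8, red, green, blue), "vfov" (degrees; the focal length in pixels is half the picture's height over the tangent of half this angle, whatever the lens; pixels are square), "cx", "cy" (the principal point, pixels), "R" (3x3) and "t" (3): a world point X has camera coordinates R X + t. Camera axes: x right, y down, z forward; pixel columns grow to the right and rows downward; lengths in m; the calibration is good to about 2 mm. A picture is of the moment at which its call begins. There is no depth.
- bot.job_done(): hands the job in; it is judged then, once.
Trained networks look in the newest picture that a camera, given by its name, has taken for a name from the list of things; names that differ only in an ending like _2 or _b are one class to them, and where a whole thing is asked for, a point or a joint stands for the part that bears it (a point fixed in the world has none). Each returns a list of dicts, best first, with "conf" (0 to 1); they miss things now and then, are a little off and sometimes report something else, mostly with a low value. They report only what shows in the picture. A call takes as long as a camera call. They do not tell look-alikes from the thing itself.
- finder.outline_of(camera, thing): "pixels" (400x640 bool, what is visible of it) and "extent" ([centre column, centre row, width, height] in pixels, round what is visible of it).
- finder.mark_of(camera, thing): "position" ([column, row] in pixels: a listed point, or the origin of a listed thing).
The state is a dict: "time": time; "q": joint angles; "qd": joint speeds; "joint_efforts": joint torques, N m; "ee_pos": TCP position; "tcp_rot": TCP orientation; "wrist_force": force on the tool from outside, world axes, zero at the start; "torque": the same for the moment, N m; "opening": finger opening in m; "grasp_force": force on a finger pad.
Only numpy, scipy, OpenCV 4.12 (cv2) and the standard library are available. Lean on these libraries where they do the work, as an engineer would, in place of code of your own. Each camera call takes 0.05 s, during which the arm holds its last target. There are 200 camera calls.

## Working session

There is one attempt and no reset: what is moved stays moved. The work goes in short steps, Python scripts to look and compute and a shell command to move; the robot and the scene stay as the last step left them, time stands still between calls to the robot, and variables do not carry over. Pictures are saved under pics/ and viewed, at most 10 in all, crops included, and the job is handed in when it is done.

```bash
mkdir -p pics
cat > h.py <<'E'
import numpy as np, cv2
from workcell import bot, viewer, finder
def snap(n,save=None):
    c=viewer.camera(n)
    if save: cv2.imwrite('pics/'+save,c['pixels'][...,::-1])
    c['f']=200/np.tan(np.radians(c['vfov'])/2); c['R']=np.array(c['R']);c['t']=np.array(c['t']); return c
def ray(c,uv,z):
    d=c['R'].T@np.array([(uv[0]-c['cx'])/c['f'],(uv[1]-c['cy'])/c['f'],1]); o=-c['R'].T@c['t']
    return o+d*(z-o[2])/d[2]
def proj(c,X):
    p=np.atleast_2d(X)@c['R'].T+c['t']; return p[:,:2]/p[:,2:]*c['f']+[c['cx'],c['cy']]
E
python3 - <<'E'
from h import *
np.set_printoptions(precision=4,suppress=True)
Z=dict(case=.005,holder=0,mat=0,rack=0,gap=.01,lever_pivot=.05,lever_end=.115,presser=.01,other_holder=0,other_case=.005)
for n in('top','scene'):
    c=snap(n,n+'0.png'); print(n,c['f'],c['cx'],c['cy'],-c['R'].T@c['t'],c['pixels'].shape)
    for t in Z:
        print(t,[(round(m['conf'],2),np.round(m['position'],1),ray(c,m['position'],Z[t])[:2]) for m in finder.mark_of(n,t)[:4]])
print(bot.get_obs())
E
```

```text
top 364.9782831227399 319.02339336817494 197.73574441527245 [0.439  0.0251 0.951 ] (400, 640, 3)
case [(0.59, array([227.5, 178.4]), array([0.5852, 0.2908]))]
holder [(0.68, array([227.3, 173.6]), array([0.5988, 0.2931]))]
mat [(0.56, array([293.3, 184.5]), array([0.5697, 0.1172]))]
rack [(0.97, array([407.8, 214.6]), array([ 0.4911, -0.181 ])), (0.69, array([435.2, 279.7]), array([ 0.3257, -0.2468]))]
gap [(0.91, array([410.3, 211.4]), array([ 0.4988, -0.1854])), (0.86, array([437. , 278.9]), array([ 0.3289, -0.2485])), (0.24, array([214.2, 225.2]), array([0.4619, 0.3205])), (0.23, array([409.3, 212.5]), array([ 0.4959, -0.1828]))]
lever_pivot [(0.87, array([469.5, 285.6]), array([ 0.3183, -0.3138])), (0.86, array([453.2, 204.7]), array([ 0.5129, -0.2814])), (0.69, array([228.3, 171.5]), array([0.5957, 0.2766]))]
lever_end [(0.64, array([477.3, 284.6]), array([ 0.3293, -0.3066])), (0.62, array([472.5, 199.5]), array([ 0.5196, -0.3033]))]
presser [(0.59, array([438. , 279.5]), array([ 0.3275, -0.251 ]))]
other_holder [(0.72, array([215.7, 226.1]), array([0.4598, 0.3196])), (0.52, arr
[... 1054 characters left out ...]
, array([ 0.3303, -0.2576]))]
other_holder [(0.91, array([404. , 201.1]), array([0.458 , 0.3186]))]
other_case [(0.79, array([405.9, 201.2]), array([0.4629, 0.3223])), (0.7, array([240.7, 230.1]), array([ 0.4917, -0.1809]))]
{'time': 1.1, 'q': array([64.5141,  4.9778, 10.0804, 95.1015, -0.0019, 89.999 ]), 'qd': array([ 0.0353,  0.0237, -0.0256,  0.0132, -0.0767,  0.0267]), 'joint_efforts': array([  0.001 , -52.0106,  46.4867,   0.0015,   0.    ,  -0.    ]), 'ee_pos': array([0.2367, 0.4965, 0.2313]), 'tcp_rot': array([179.9989,   0.0019, 154.5151]), 'wrist_force': array([0.0005, 0.5184, 0.3051]), 'torque': array([ 0.0151, -0.0247, -0.0013]), 'grasp_force': 0.0, 'opening': 0.08527131706877186}
```

View pics/top0.png

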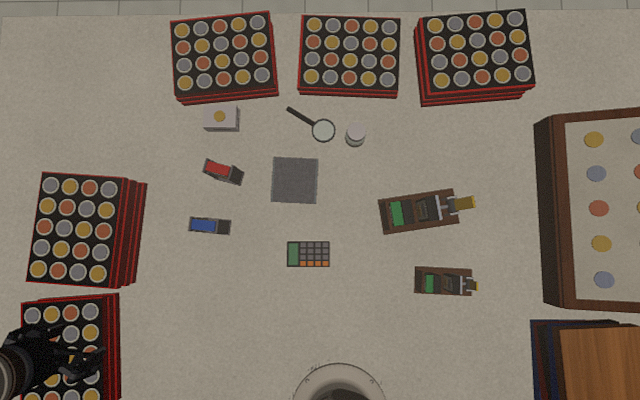

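View pics/scene0.png

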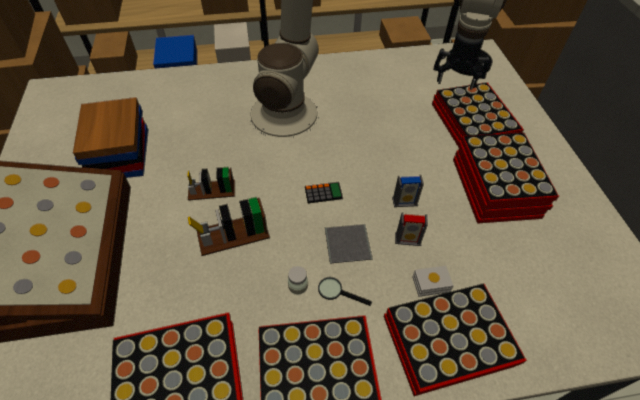

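The top view shows the red case at (222,172), the blue one at (209,226), the mat at (294,180), the large rack at (420,212) with its lever to the right, and the small look-alike rack at (446,281). The scene view agrees. Next I'll refine the poses of the case and rack.

```bash
cat > fit.py <<'E'
from h import *
from scipy.optimize import minimize
def box(x0,x1,y0,y1,z0,z1): return np.array([[x,y,z] for x in(x0,x1) for y in(y0,y1) for z in(z0,z1)])
def place(P,p):
    a=p[2]; return P@np.array([[np.cos(a),np.sin(a),0],[-np.sin(a),np.cos(a),0],[0,0,1]])+[p[0],p[1],0]
def render(c,boxes,p,S=4):
    m=np.zeros((400*S,640*S),np.uint8)
    for b in boxes:
        h=cv2.convexHull(((proj(c,place(b,p))+.5)*S).astype(np.float32)); cv2.fillConvexPoly(m,np.round(h).astype(np.int32),1)
    return m
def fit(cs,masks,boxes,p0,S=4):
    ms=[cv2.resize(m.astype(np.uint8),None,fx=S,fy=S,interpolation=cv2.INTER_NEAREST) for m in masks]
    def cost(p):
        s=0
        for c,m in zip(cs,ms):
            r=render(c,boxes,p,S); s+=1-(r&m).sum()/max(1,(r|m).sum())
        return s
    p0=np.array(p0,float); best=None
    for k in range(3):
        sim=np.array([p0]+[p0+d for d in np.diag([.008,.008,.15])]); r=minimize(cost,p0,method='Nelder-Mead',options=dict(initial_simplex=sim,xatol=1e-4,fatol=1e-4)); p0=r.x
    return r.x,r.fun
E
python3 - <<'E'
from fit import *
np.set_printoptions(precision=4,suppress=True)
C={n:snap(n) for n in('top','scene')}
def mask(n,t,xy):
    best=None
    for o in finder.outline_of(n,t):
        e=o['extent']; d=np.hypot(*(np.array(e[:2])-proj(C[n],[[*xy,.05]])[0]))
        if d<25 and (best is None or o['conf']>best['conf']): best=o
    if best is None: print('none',n,t); return None
    return best['pixels']
jobs={'hold':(('holder','case'),[box(-.02,.02,-.037,.037,0,.005),box(-.012,.012,-.028,.028,.005,.105),box(-.015,.015,-.0345,.0345,.0,.103)],(.59,.295,1.2)),
'mat':(('mat',),[box(-.06,.06,-.06,.06,0,.004)],(.571,.113,0.05)),
'rack':(('rack','presser'),[box(-.076,.12,-.046,.046,0,.01),box(-.0645,-.0155,-.028,.028,.01,.11),box(.018,.042,-.028,.028,.01,.11)],(.497,-.183,-1.40))}
M={}
for k,(ts,bx,p0) in jobs.items():
    ms={}
    for n in C:
        l=[m for m in (mask(n,t,p0[:2]) for t in ts) if m is not None]
        if l: ms[n]=np.any(l,0)
    M[k]=ms
    for sel in (['top','scene'],['top'],['scene']):
        sel=[s for s in sel if s in ms]
        if sel:
            p,f=fit([C[s] for s in sel],[ms[s] for s in sel],bx,p0); print(k,sel,p,np.degrees(p[2]),f)
            if len(sel)==2: jobs[k]=(ts,bx,p)
# red top-face colour
for n in C:
    h=cv2.cvtColor(C[n]['pixels'],cv2.COLOR_RGB2HSV); uv=proj(C[n],[[.59,.295,.105]])[0]
    r=((h[...,0]<8)|(h[...,0]>172))&(h[...,1]>150)&(h[...,2]>60); yy,xx=np.nonzero(r); k=np.hypot(xx-uv[0],yy-uv[1])<35
    P=np.array([ray(C[n],q,.105)[:2] for q in zip(xx[k],yy[k])]).astype(np.float32)
    print(n,k.sum(),cv2.minAreaRect(P*1000))
tiles=[]
for n in C:
    for k in('hold','rack'):
        p=jobs[k][2]; im=cv2.resize(C[n]['pixels'],None,fx=4,fy=4,interpolation=cv2.INTER_CUBIC)[...,::-1].copy()
        for b in jobs[k][1]:
            h=cv2.convexHull(((proj(C[n],place(b,p))+.5)*4).astype(np.float32)).astype(np.int32); cv2.polylines(im,[h],True,(255,255,0),1)
        u,v=(proj(C[n],[[p[0],p[1],.05]])[0]*4).astype(int); w=195 if 1 else 0
        tiles.append(im[v-145:v+145,u-w:u+w])
cv2.imwrite('pics/fit.png',np.vstack([np.hstack(tiles[:2]),np.hstack(tiles[2:])]))
E
```

```text
hold ['top', 'scene'] [0.5954 0.2879 2.8883] 165.48866966318445 0.2421674686053109
hold ['top'] [ 0.5958  0.2878 -0.2652] -15.19219219337284 0.15774000918695452
hold ['scene'] [0.5948 0.2886 2.9018] 166.25971665709764 0.0789419301508576
none scene mat
mat ['top'] [ 0.5828  0.114  -0.0568] -3.2550066816282706 0.03305514157973177
mat ['top'] [ 0.5828  0.114  -0.0568] -3.2550066816282706 0.03305514157973177
rack ['top', 'scene'] [ 0.4962 -0.1832 -1.4132] -80.97124264853218 0.25319683667844006
rack ['top'] [ 0.4976 -0.1862 -1.4124] -80.92682595989736 0.0982527843057116
rack ['scene'] [ 0.4936 -0.1816 -1.427 ] -81.76132215480345 0.1101112790218437
top 212 ((594.6503295898438, 287.6604309082031), (54.88611602783203, 21.98131561279297), 73.5839614868164)
scene 163 ((597.4441528320312, 287.964599609375), (53.83964157104492, 26.133216857910156), 74.52584075927734)
```

View pics/fit.png

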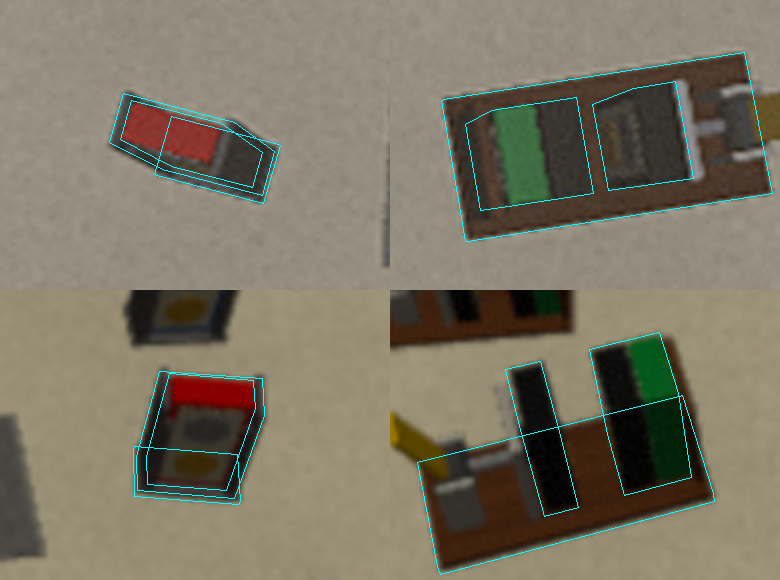

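The fit holds in both views. The case is at (0.595, 0.288) with its thin axis at −15.5°. The rack is at (0.496, −0.184) with yaw −81°. The mat is at (0.583, 0.114). Going to hover above the case.

```bash
cat > d.py <<'E'
# usage: d.py x y z yaw -> remaining turn (az) and shift in tool axes AFTER the turn
import sys; from h import *
x,y,z,yaw=map(float,sys.argv[1:5]); o=bot.get_obs(); cy=o['tcp_rot'][2]; az=-((yaw-cy+180)%360-180)
a=np.radians(yaw); d=np.array([x,y,z])-o['ee_pos']
print('az %.1f'%az,'tx %.1f ty %.1f tz %.1f'%(1e3*(np.cos(a)*d[0]+np.sin(a)*d[1]),1e3*(np.sin(a)*d[0]-np.cos(a)*d[1]),-1e3*d[2]),'rpy',np.round(o['tcp_rot'],1),'q',np.round(o['q'],0),'F',np.round(o['wrist_force'],1),'t',round(o['time'],2))
E
python3 -m inch '[[[100,0,0,0,0,0,10],[100,0,0,0,0,0,10],[100,0,0,0,0,0,10],[100,0,0,0,0,0,10],[100,0,0,0,0,0,10],[100,0,0,0,0,0,10],[100,0,0,0,0,0,10],[100,0,0,0,0,0,10]]]' 30
python3 -m inch '[[[100,-13,50,0,0,0,0],[100,-13,50,0,0,0,0],[100,-13,50,0,0,0,0],[100,-13,50,0,0,0,0],[100,-13,50,0,0,0,0],[100,-13,50,0,0,0,0],[100,-13,50,0,0,0,0],[100,-14,51,0,0,0,0]]]'
python3 d.py .5953 .2879 .064 74.5
```

```text
time: 2.7
ee_pos: [0.2367, 0.4965, 0.2313]
tcp_rot: [-180.0, -0.0, 74.2]
wrist_force: [0.2, -0.9, 1.1]
opening: 0.0858
grasp_force: 0.0
time: 3.7
ee_pos: [0.5964, 0.2872, 0.2313]
tcp_rot: [180.0, -0.0, 74.5]
wrist_force: [0.4, 1.3, 0.4]
opening: 0.0857
grasp_force: 0.0
az 0.0 tx 0.3 ty -1.3 tz 167.3 rpy [180.   -0.   74.5] q [ 26.  21.  30.  98.   0. 131.] F [0.4 1.3 0.4] t 3.7
```

```bash
python3 -m inch '[[[100,0,-1,40,0,0,0],[100,0,0,40,0,0,0],[100,0,0,35,0,0,0],[80,0,0,27,0,0,0],[60,0,0,17,0,0,0],[45,0,0,8,0,0,0],[38,0,0,0,0,0,0],[38,0,0,0,0,0,0]]]' 20
python3 - <<'E'
from h import *
cs=[snap(n)['pixels'][...,::-1] for n in('top','scene')]
t=[cv2.resize(i[b-40:b+40,a-55:a+55],None,fx=7,fy=7,interpolation=cv2.INTER_CUBIC)[:280*2,:390*2] for i,(a,b) in zip(cs,((224,172),(412,225)))]
t=[cv2.resize(x,(390,290)) for x in t]
cv2.imwrite('pics/g1.png',np.hstack(t))
E
python3 d.py .5953 .2879 .064 74.5
```

```text
time: 4.7
ee_pos: [0.5947, 0.2888, 0.0655]
tcp_rot: [179.9, -0.1, 74.5]
wrist_force: [-0.3, -0.1, -0.2]
opening: 0.0322
grasp_force: 0.0
az 0.0 tx -0.6 ty 0.9 tz 1.4 rpy [ 1.799e+02 -1.000e-01  7.450e+01] q [ 26.  20.   9.  79.   0. 131.] F [-0.1  0.4  1.3] t 4.8
```

View pics/g1.png

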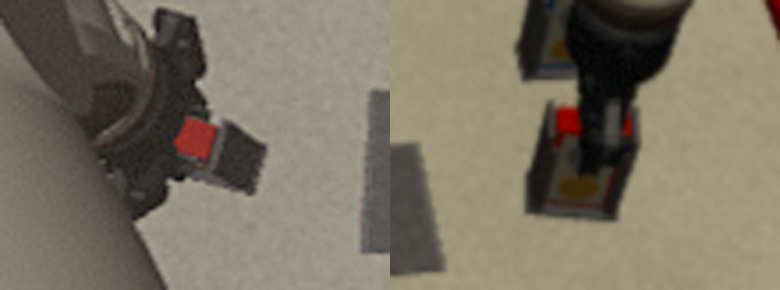

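The fingers straddle the case at its middle, with the pads between the lips, and nothing touches at 32 mm. Closing in steps.

```bash
python3 -m inch '[[[35,0,1,0,0,0,0],[34,0,0,0,0,0,0],[34,0,0,0,0,0,0],[34,0,0,0,0,0,0]]]' 20
python3 d.py .5953 .2879 .064 74.5
python3 -m inch '[[[33,0,0,0,0,0,0],[32,0,0,0,0,0,0],[31,0,0,0,0,0,0],[31,0,0,0,0,0,0]]]' 20
python3 d.py .5953 .2879 .064 74.5
```

```text
time: 5.3
ee_pos: [0.5951, 0.2882, 0.0643]
tcp_rot: [180.0, 0.0, 74.5]
wrist_force: [0.2, -0.8, 0.3]
opening: 0.0291
grasp_force: 0.0
az 0.0 tx -0.3 ty 0.3 tz 0.3 rpy [180.    0.   74.5] q [ 26.  20.   9.  79.  -0. 131.] F [ 0.2 -0.8  0.3] t 5.3
time: 5.8
ee_pos: [0.595, 0.2882, 0.0643]
tcp_rot: [-180.0, 0.0, 74.5]
wrist_force: [-0.5, 0.0, 1.1]
opening: 0.0269
grasp_force: 0.2
az 0.0 tx -0.2 ty 0.4 tz 0.3 rpy [-180.     0.    74.5] q [ 26.  20.   9.  79.   0. 131.] F [-0.5  0.   1.1] t 5.8
```

```bash
python3 -m inch '[[[29,0,0,0,0,0,0],[27,0,0,0,0,0,0],[24,0,0,0,0,0,0],[20,0,0,0,0,0,0],[20,0,0,0,0,0,0],[20,0,0,0,0,0,0]]]' 30
python3 d.py .5953 .2879 .064 74.5
python3 -m inch '[[[20,0,0,-2,0,0,0],[20,0,0,-3,0,0,0],[20,0,0,-3,0,0,0],[20,0,0,-4,0,0,0],[20,0,0,-4,0,0,0],[20,0,0,-4,0,0,0],[20,0,0,0,0,0,0]]]'
python3 d.py .5953 .2879 .064 74.5
python3 - <<'E'
from h import *
snap('scene','l1.png'); i=cv2.imread('pics/l1.png'); cv2.imwrite('pics/l1c.png',cv2.resize(i[170:260,360:460],None,fx=5,fy=5,interpolation=cv2.INTER_CUBIC))
E
```

```text
time: 6.55
ee_pos: [0.5951, 0.2882, 0.0643]
tcp_rot: [180.0, 0.0, 74.5]
wrist_force: [-0.4, -0.3, 0.6]
opening: 0.0234
grasp_force: 29.4
az 0.0 tx -0.2 ty 0.3 tz 0.3 rpy [180.    0.   74.5] q [ 26.  20.   9.  79.  -0. 131.] F [-0.4 -0.3  0.6] t 6.55
time: 7.42
ee_pos: [0.5953, 0.2883, 0.0848]
tcp_rot: [180.0, -0.0, 74.5]
wrist_force: [-0.1, -0.1, -2.5]
opening: 0.0238
grasp_force: 29.5
az 0.0 tx -0.4 ty 0.2 tz 20.8 rpy [180.   -0.   74.5] q [ 26.  20.  11.  81.   0. 131.] F [-0.1 -0.1 -2.5] t 7.42
```

View pics/l1c.png

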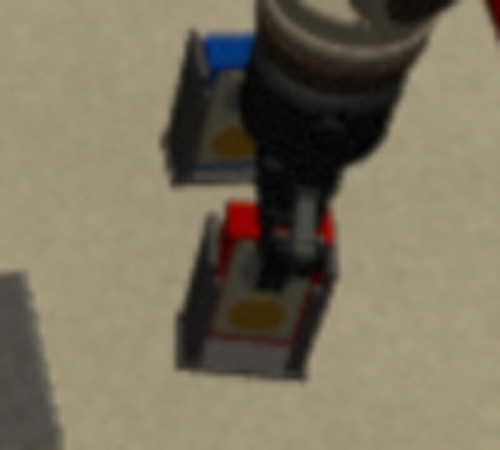

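The case is rising and the holder sits flat in its place (its grey base shows under the case). Continuing up and then to the mat.

```bash
python3 -m inch '[[[20,0,0,-8,0,0,0],[20,0,0,-12,0,0,0],[20,0,0,-15,0,0,0],[20,0,0,-15,0,0,0],[20,0,0,-15,0,0,0],[20,0,0,-15,0,0,0],[20,0,0,-12,0,0,0],[20,0,0,-8,0,0,0]]]'
python3 d.py .582 .114 .064 74.5
```

```text
time: 8.48
ee_pos: [0.5952, 0.2883, 0.1852]
tcp_rot: [180.0, -0.0, 74.5]
wrist_force: [-0.3, 0.4, -2.0]
opening: 0.0237
grasp_force: 29.5
az 0.0 tx -171.5 ty 33.9 tz 121.2 rpy [180.   -0.   74.5] q [ 26.  20.  23.  93.   0. 131.] F [-0.3  0.4 -2. ] t 8.47
```

```bash
python3 -m inch '[[[20,0,0,-5,0,0,0],[20,-12,3,0,0,0,0],[20,-25,5,0,0,0,0],[20,-35,7,0,0,0,0],[20,-35,7,0,0,0,0],[20,-30,6,0,0,0,0],[20,-22,4,0,0,0,0],[20,-12,2,0,0,0,0]]]'
python3 -m inch '[[[20,0,0,10,0,0,0],[20,0,0,20,0,0,0],[20,0,0,25,0,0,0],[20,0,0,25,0,0,0],[20,0,0,18,0,0,0],[20,0,0,10,0,0,0],[20,0,0,6,0,0,0],[20,0,0,0,0,0,0]]]'
python3 d.py .582 .114 .0633 74.5
python3 - <<'E'
from h import *
c=snap('scene','m1.png'); print(proj(c,[[.5953,.288,0]]),[(round(m['conf'],2),np.round(ray(c,m['position'],0),4)) for m in finder.mark_of('scene','holder')])
E
```

```text
time: 9.48
ee_pos: [0.5819, 0.113, 0.1891]
tcp_rot: [-180.0, 0.0, 74.5]
wrist_force: [0.7, 0.1, -2.1]
opening: 0.0237
grasp_force: 29.6
time: 10.48
ee_pos: [0.5823, 0.1144, 0.0754]
tcp_rot: [180.0, -0.0, 74.5]
wrist_force: [-0.1, -0.9, -2.1]
opening: 0.0238
grasp_force: 29.6
az 0.0 tx -0.5 ty -0.2 tz 12.1 rpy [180.   -0.   74.5] q [ 11.  11.  -1.  78.  -0. 117.] F [-0.1 -0.9 -2.1] t 10.47
[[407.1150339  239.49165713]] [(0.89, array([0.5892, 0.2951, 0.    ]))]
```

View pics/m1.png

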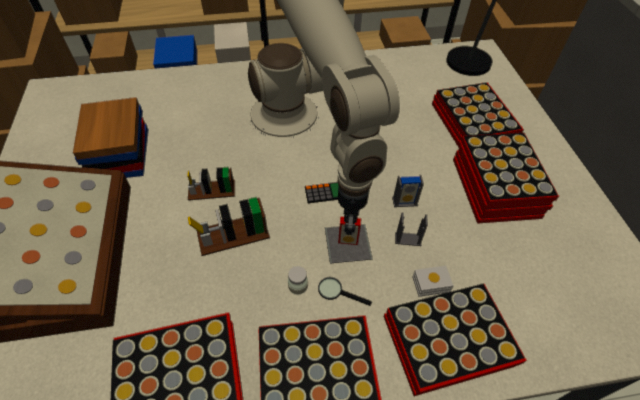

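The empty holder stands at its place (411,230), and the case hangs upright over the middle of the mat (349,232). Lowering gently.

```bash
python3 -m inch '[[[20,0,0,4,0,0,0],[20,0,0,3,0,0,0],[20,0,0,2,0,0,0],[20,0,0,1,0,0,0],[20,0,0,0.5,0,0,0],[20,0,0,0,0,0,0]]]'
python3 -m inch '[[[20,0,0,0.5,0,0,0],[20,0,0,0.5,0,0,0],[20,0,0,0,0,0,0]]]'
python3 d.py .582 .114 .0633 74.5
```

```text
time: 11.32
ee_pos: [0.5822, 0.1144, 0.0648]
tcp_rot: [180.0, -0.0, 74.5]
wrist_force: [-0.2, -0.4, -1.5]
opening: 0.0237
grasp_force: 29.6
time: 11.7
ee_pos: [0.5821, 0.1144, 0.0637]
tcp_rot: [-180.0, 0.0, 74.5]
wrist_force: [0.5, 0.9, -1.7]
opening: 0.024
grasp_force: 29.6
az 0.0 tx -0.4 ty -0.0 tz 0.4 rpy [-180.     0.    74.5] q [ 11.  11.  -2.  77.   0. 117.] F [ 0.5  0.9 -1.7] t 11.7
```

```bash
python3 -m inch '[[[20,0,0,0.4,0,0,0],[20,0,0,0,0,0,0],[20,0,0,0,0,0,0]]]'
python3 d.py .582 .114 .0633 74.5
python3 -m inch '[[[20,0,0,0.4,0,0,0],[20,0,0,0,0,0,0],[20,0,0,0,0,0,0]]]'
python3 d.py .582 .114 .0633 74.5
```

```text
time: 12.08
ee_pos: [0.5822, 0.1144, 0.0634]
tcp_rot: [180.0, 0.0, 74.5]
wrist_force: [-0.2, 0.5, -2.2]
opening: 0.0238
grasp_force: 29.6
az 0.0 tx -0.4 ty -0.1 tz 0.1 rpy [180.    0.   74.5] q [ 11.  11.  -2.  77.  -0. 117.] F [-0.2  0.5 -2.2] t 12.07
time: 12.45
ee_pos: [0.5822, 0.1143, 0.0633]
tcp_rot: [180.0, -0.0, 74.5]
wrist_force: [-1.7, -0.2, 2.8]
opening: 0.0234
grasp_force: 30.1
az 0.0 tx -0.4 ty -0.1 tz -0.0 rpy [180.   -0.   74.5] q [ 11.  11.  -2.  77.  -0. 117.] F [-1.7 -0.2  2.8] t 12.45
```

Contact. Releasing, rising, turning 90°, and coming down on the narrow edges.

```bash
python3 -m inch '[[[28,0,0,0,0,0,0],[32,0,0,0,0,0,0],[45,0,0,0,0,0,0],[70,0,0,0,0,0,0],[100,0,0,0,0,0,0],[100,0,0,0,0,0,0],[100,0,0,-10,0,0,0],[100,0,0,-20,0,0,0]]]' 20
python3 -m inch '[[[100,0,0,-25,0,0,0],[100,0,0,-25,0,0,0],[100,0,0,-20,0,0,0],[100,0,0,0,0,0,-10],[100,0,0,0,0,0,-10],[100,0,0,0,0,0,-10],[100,0,0,0,0,0,-10],[100,0,0,0,0,0,-10]]]'
python3 -m inch '[[[100,0,0,0,0,0,-10],[100,0,0,0,0,0,-10],[100,0,0,0,0,0,-10],[100,0,0,0,0,0,-10],[100,0,0,0,0,0,0]]]'
python3 d.py .5822 .1143 .055 164.5
python3 - <<'E'
from h import *
for n in('top','scene'):
    c=snap(n,n+'_mat.png'); h=cv2.cvtColor(c['pixels'],cv2.COLOR_RGB2HSV); uv=proj(c,[[.582,.114,.104]])[0]
    r=((h[...,0]<8)|(h[...,0]>172))&(h[...,1]>150)&(h[...,2]>60); yy,xx=np.nonzero(r); k=np.hypot(xx-uv[0],yy-uv[1])<35
    P=np.array([ray(c,q,.104)[:2] for q in zip(xx[k],yy[k])]).astype(np.float32)
    print(n,k.sum(),cv2.minAreaRect(P*1000) if k.sum()>5 else '')
E
```

```text
time: 13.45
ee_pos: [0.5818, 0.1143, 0.0932]
tcp_rot: [-179.9, 0.0, 74.5]
wrist_force: [0.1, -0.7, -0.2]
opening: 0.0854
grasp_force: 0.0
time: 14.45
ee_pos: [0.5823, 0.1144, 0.1638]
tcp_rot: [180.0, 0.0, 124.8]
wrist_force: [-0.6, -0.0, -0.8]
opening: 0.0858
grasp_force: 0.0
time: 15.08
ee_pos: [0.5823, 0.1144, 0.1637]
tcp_rot: [180.0, 0.0, 164.4]
wrist_force: [-0.2, 0.3, -0.1]
opening: 0.0852
grasp_force: 0.0
az -0.1 tx 0.0 ty -0.1 tz 108.7 rpy [180.    0.  164.4] q [11. 10.  8. 88.  0. 27.] F [-0.2  0.3 -0.1] t 15.07
top 0 
scene 179 ((613.6029663085938, 106.93302917480469), (54.72789764404297, 82.85577392578125), 74.62449645996094)
```

View pics/scene_mat.png

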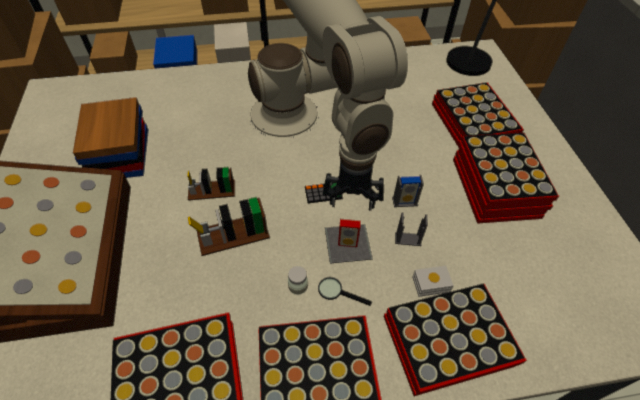

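The case stands upright on the mat (349,234) and is free of the gripper. Taking it by the narrow edges.

```bash
python3 -m inch '[[[100,0,0,25,0,0,0],[100,0,0,35,0,0,0],[100,0,0,28,0,0,0],[100,0,0,15,0,0,0],[100,0,0,6,0,0,0],[90,0,0,0,0,0,0],[80,0,0,0,0,0,0],[75,0,0,0,0,0,0]]]' 20
python3 d.py .5822 .1143 .055 164.5
python3 -m inch '[[[72,0,0,0,0,0,0],[69,0,0,0,0,0,0],[66,0,0,0,0,0,0],[64,0,0,0,0,0,0],[60,0,0,0,0,0,0],[55,0,0,0,0,0,0],[55,0,0,0,0,0,0],[55,0,0,0,0,0,0]]]' 35
python3 d.py .5822 .1143 .055 164.5
```

```text
time: 16.18
ee_pos: [0.5826, 0.1145, 0.0549]
tcp_rot: [180.0, 0.1, 164.5]
wrist_force: [0.4, 0.5, 0.6]
opening: 0.0636
grasp_force: 0.0
az 0.0 tx 0.4 ty -0.3 tz -0.1 rpy [1.800e+02 1.000e-01 1.645e+02] q [11. 11. -3. 76.  0. 27.] F [0.4 0.5 0.6] t 16.18
time: 17.18
ee_pos: [0.5823, 0.1145, 0.0542]
tcp_rot: [180.0, 0.0, 164.5]
wrist_force: [0.6, 1.5, 3.7]
opening: 0.0557
grasp_force: 37.8
az 0.0 tx 0.1 ty -0.2 tz -0.8 rpy [180.    0.  164.5] q [11. 11. -3. 76.  0. 27.] F [0.6 1.5 3.7] t 17.18
```

Run:
```python
from fit import *
np.set_printoptions(precision=4,suppress=True)
C={n:snap(n) for n in('top','scene')}
I={n:cv2.imread(f'pics/{n}0.png') for n in C}
def seg(a,b,n=60): return np.linspace(a,b,n)
Z=.11
def rect(x0,x1,y,z,sides='abcd'):
    s=dict(a=seg((x0,-y,z),(x1,-y,z)),b=seg((x0,y,z),(x1,y,z)),c=seg((x0,-y,z),(x0,y,z)),d=seg((x1,-y,z),(x1,y,z)))
    return [s[k] for k in sides]
L={'top':rect(-.076,.12,.046,.01,'abcd')+rect(-.0645,-.04,.028,Z,'abcd'),
   'scene':rect(-.076,.12,.046,.01,'abcd')+rect(-.0645,-.04,.028,Z,'abcd')+rect(-.04,-.0155,.028,Z,'abcd')}
G={}
for n in C:
    g=cv2.GaussianBlur(I[n].astype(np.float32),(0,0),1.0); G[n]=sum(np.hypot(cv2.Sobel(g[...,k],-1,1,0),cv2.Sobel(g[...,k],-1,0,1)) for k in range(3)); G[n]=np.minimum(G[n],np.percentile(G[n],97))
def cost(p,sel):
    s=0
    for n in sel:
        uv=proj(C[n],place(np.vstack(L[n]),p)).astype(np.float32)
        s-=cv2.remap(G[n],uv[:,:1],uv[:,1:],cv2.INTER_LINEAR).mean()
    return s
for sel in(['top','scene'],['top'],['scene']):
    best=min((minimize(cost,p0,args=(sel,),method='Nelder-Mead',options=dict(initial_simplex=np.array([p0]+[p0+d for d in np.diag([.003,.003,.04])]))) for p0 in [np.array([.496+a,-.184+b,-1.413+q]) for a in(-.004,0,.004) for b in(-.004,0,.004) for q in(-.02,.02)]),key=lambda r:r.fun)
    print(sel,best.x,np.degrees(best.x[2]),best.fun)
    if len(sel)==2: p=best.x
tl=[]
for n in C:
    im=cv2.resize(I[n],None,fx=5,fy=5,interpolation=cv2.INTER_CUBIC)
    for l in L[n]: cv2.polylines(im,[np.round((proj(C[n],place(l,p))+.5)*5).astype(np.int32)],False,(255,255,0),1)
    u,v=(proj(C[n],[[p[0],p[1],.05]])[0]*5).astype(int); tl.append(im[v-190:v+190,u-200:u+200])
cv2.imwrite('pics/rackfit.png',np.hstack(tl))
# lever angle from marks
for n in C:
    pv=place(np.array([[.095,0,.05]]),p)[0]
    ms=[m['position'] for m in finder.mark_of(n,'lever_end')]
    for th in(.2,.3,.4,.5): print(n,th,proj(C[n],place(np.array([[.095+.07*np.sin(th),0,.05+.07*np.cos(th)]]),p))[0],end=' ')
    print(ms)
```

```text
['top', 'scene'] [ 0.4967 -0.1827 -1.4139] -81.0091502138126 -805.7113037109375
['top'] [ 0.4964 -0.1828 -1.4155] -81.1022185413299 -377.7216491699219
['scene'] [ 0.4981 -0.1819 -1.4089] -80.72174355755531 -434.7161560058594
top 0.2 [467.4045 201.9026] top 0.3 [470.0755 201.5103] top 0.4 [472.5303 201.1602] top 0.5 [474.7406 200.8562] [[473.1, 201.7], [476.2, 285.1]]
scene 0.2 [193.6747 217.8077] scene 0.3 [191.2211 218.8384] scene 0.4 [188.9039 219.9981] scene 0.5 [186.7495 221.2734] [[186.1, 172.8]]
```

View pics/rackfit.png

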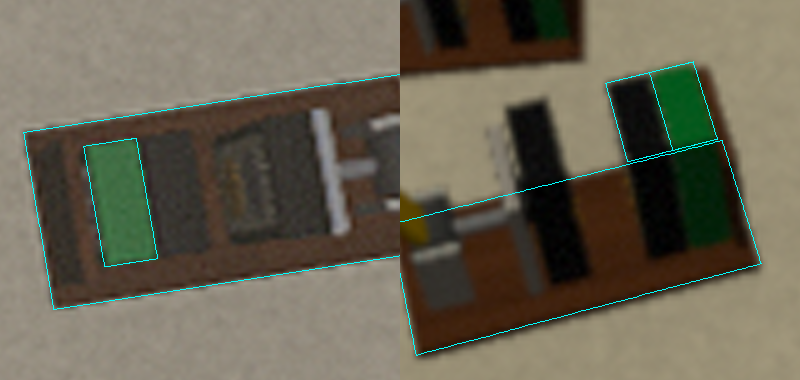

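```bash
python3 -m inch '[[[55,0,0,-5,0,0,0],[55,0,0,-15,0,0,0],[55,0,0,-25,0,0,0],[55,0,0,-30,0,0,0],[55,0,0,-30,0,0,0],[55,0,0,-30,0,0,0],[55,0,0,-18,0,0,0],[55,0,0,-8,0,0,0]]]'
```

```text
time: 18.38
ee_pos: [0.5824, 0.1143, 0.2167]
tcp_rot: [180.0, 0.1, 164.5]
wrist_force: [-0.6, -0.0, -2.0]
opening: 0.0557
grasp_force: 37.5
```

The rack model lines up in both views: gap at (0.4967, −0.1827), yaw −81.0°, lever about 0.4 rad. Carrying the case over the gap.

```bash
python3 -m inch '[[[55,0,0,0,0,0,5],[55,0,0,0,0,0,9],[55,0,0,0,0,0,10],[55,0,0,0,0,0,10],[55,0,0,0,0,0,10],[55,0,0,0,0,0,10],[55,0,0,0,0,0,8],[55,0,0,0,0,0,3.5]]]'
python3 d.py .4968 -.1834 .0602 99
```

```text
time: 19.38
ee_pos: [0.5819, 0.1142, 0.2145]
tcp_rot: [-179.9, 0.0, 98.8]
wrist_force: [-0.1, 0.2, -1.9]
opening: 0.0558
grasp_force: 37.4
az -0.2 tx -280.6 ty -130.6 tz 154.3 rpy [-179.9    0.    98.8] q [11. 11. 15. 94. -0. 92.] F [-0.1  0.2 -1.9] t 19.38
```

```bash
python3 -m inch '[[[55,-12,-5,0,0,0,0],[55,-28,-13,0,0,0,0],[55,-40,-19,0,0,0,0],[55,-45,-21,0,0,0,0],[55,-45,-21,0,0,0,0],[55,-45,-21,0,0,0,0],[55,-36,-17,0,0,0,0],[55,-20,-9,0,0,0,0]]]'
python3 -m inch '[[[55,-9.5,-4.5,0,0,0,0],[55,0,0,8,0,0,0],[55,0,0,15,0,0,0],[55,0,0,11,0,0,0],[55,0,0,5,0,0,0],[55,0,0,0,0,0,0],[55,0,0,0,0,0,0]]]'
python3 d.py .4968 -.1834 .0602 99
```

```text
time: 20.38
ee_pos: [0.4988, -0.1754, 0.215]
tcp_rot: [-180.0, 0.0, 99.0]
wrist_force: [-0.3, 0.2, -1.7]
opening: 0.0556
grasp_force: 37.7
time: 21.25
ee_pos: [0.4974, -0.1831, 0.1764]
tcp_rot: [180.0, 0.0, 99.0]
wrist_force: [0.0, 0.3, -2.2]
opening: 0.0554
grasp_force: 37.7
az 0.0 tx -0.2 ty -0.7 tz 116.2 rpy [180.   0.  99.] q [-20.   1.   0.  89.  -0.  61.] F [ 0.   0.3 -2.2] t 21.25
```

```bash
python3 -m inch '[[[55,0,-0.7,5,0,0,0],[55,0,0,8,0,0,0],[55,0,0,8,0,0,0],[55,0,0,8,0,0,0],[55,0,0,8,0,0,0],[55,0,0,8,0,0,0],[55,0,0,6,0,0,0],[55,0,0,0,0,0,0]]]'
python3 d.py .4968 -.1834 .0602 99
python3 - <<'E'
from h import *
a=snap('top')['pixels'][...,::-1][160:260,360:480]; b=snap('scene')['pixels'][...,::-1][170:270,180:300]
cv2.imwrite('pics/ins.png',cv2.resize(np.hstack([a,b]),None,fx=3.3,fy=3.3,interpolation=cv2.INTER_CUBIC))
E
```

```text
time: 22.25
ee_pos: [0.4963, -0.1832, 0.1245]
tcp_rot: [-180.0, -0.0, 99.0]
wrist_force: [-0.6, 0.0, -1.8]
opening: 0.0558
grasp_force: 37.7
az 0.0 tx -0.3 ty 0.4 tz 64.3 rpy [-180.   -0.   99.] q [-20.   1.  -6.  83.  -0.  61.] F [-0.6  0.  -1.8] t 22.25
```

View pics/ins.png

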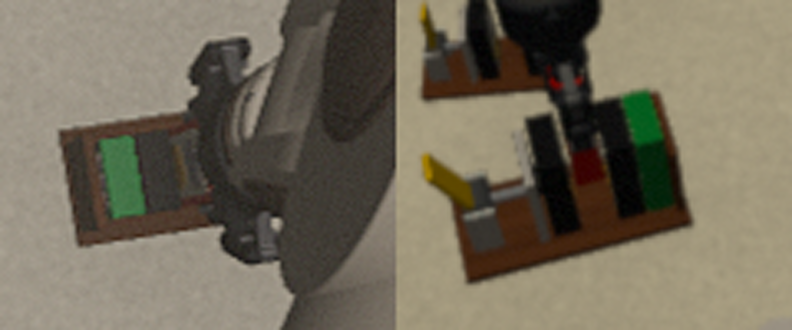

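The case is well centred between the black neighbour and the presser, and about 36 mm down in the gap. Continuing down.

```bash
python3 -m inch '[[[55,0,0,6,0,0,0],[55,0,0,10,0,0,0],[55,0,0,12,0,0,0],[55,0,0,12,0,0,0],[55,0,0,10,0,0,0],[55,0,0,6,0,0,0],[55,0,0,3,0,0,0],[55,0,0,1,0,0,0]]]'
python3 d.py .4968 -.1834 .0602 99
python3 -m inch '[[[55,0,0,1,0,0,0],[55,0,0,0.5,0,0,0],[55,0,0,0,0,0,0],[55,0,0,0,0,0,0]]]'
python3 d.py .4968 -.1834 .0602 99
```

```text
time: 23.35
ee_pos: [0.4966, -0.1833, 0.0651]
tcp_rot: [180.0, 0.0, 99.0]
wrist_force: [0.2, -0.1, -1.9]
opening: 0.0557
grasp_force: 37.7
az 0.0 tx -0.1 ty 0.1 tz 4.9 rpy [180.   0.  99.] q [-20.   2. -11.  77.  -0.  61.] F [ 0.2 -0.1 -1.9] t 23.35
time: 23.85
ee_pos: [0.4966, -0.1832, 0.0636]
tcp_rot: [180.0, 0.0, 99.0]
wrist_force: [-0.1, -0.6, -2.4]
opening: 0.0558
grasp_force: 37.7
az 0.0 tx -0.2 ty 0.2 tz 3.4 rpy [180.   0.  99.] q [-20.   2. -11.  76.   0.  61.] F [-0.1 -0.6 -2.4] t 23.85
```

```bash
python3 -m inch '[[[55,0,0,1,0,0,0],[55,0,0,1,0,0,0],[55,0,0,0.5,0,0,0],[55,0,0,0,0,0,0],[55,0,0,0,0,0,0]]]'
python3 d.py .4968 -.1834 .0602 99
python3 -m inch '[[[55,0,0,0.5,0,0,0],[55,0,0,0.2,0,0,0],[55,0,0,0,0,0,0],[55,0,0,0,0,0,0]]]'
python3 d.py .4968 -.1834 .0602 99
```

```text
time: 24.48
ee_pos: [0.4965, -0.1832, 0.061]
tcp_rot: [180.0, -0.0, 99.0]
wrist_force: [-0.3, -0.3, -2.6]
opening: 0.0557
grasp_force: 37.7
az 0.0 tx -0.2 ty 0.2 tz 0.8 rpy [180.  -0.  99.] q [-20.   2. -12.  76.   0.  61.] F [-0.3 -0.3 -2.6] t 24.48
time: 24.98
ee_pos: [0.4966, -0.1832, 0.0603]
tcp_rot: [180.0, 0.0, 99.0]
wrist_force: [0.1, -0.1, -1.7]
opening: 0.0558
grasp_force: 37.7
az 0.0 tx -0.2 ty 0.2 tz 0.1 rpy [180.   0.  99.] q [-20.   2. -12.  76.  -0.  61.] F [ 0.1 -0.1 -1.7] t 24.98
```

```bash
for i in 1 2; do python3 d.py .4968 -.1834 .0602 99; done; python3 -m inch '[[[55,0,0,0.4,0,0,0],[55,0,0,0,0,0,0],[55,0,0,0,0,0,0]]]'
python3 -m inch '[[[55,0,0,0.3,0,0,0],[55,0,0,0,0,0,0],[55,0,0,0,0,0,0]]]'
```

```text
az 0.0 tx -0.2 ty 0.2 tz 0.1 rpy [180.   0.  99.] q [-20.   2. -12.  76.  -0.  61.] F [ 0.1 -0.1 -1.7] t 24.98
az 0.0 tx -0.2 ty 0.2 tz 0.1 rpy [180.   0.  99.] q [-20.   2. -12.  76.  -0.  61.] F [ 0.1 -0.1 -1.7] t 24.98
time: 25.35
ee_pos: [0.4966, -0.1833, 0.0602]
tcp_rot: [180.0, 0.0, 99.0]
wrist_force: [-2.1, 0.4, 2.2]
opening: 0.0555
grasp_force: 38.1
time: 25.72
ee_pos: [0.4966, -0.1833, 0.0602]
tcp_rot: [180.0, 0.0, 99.0]
wrist_force: [-3.2, 1.2, 6.9]
opening: 0.0555
grasp_force: 38.6
```

On the floor of the gap. Releasing, rising, closing the fingers and moving in front of the lever.

```bash
python3 -m inch '[[[64,0,0,-0.5,0,0,0],[68,0,0,0,0,0,0],[75,0,0,0,0,0,0],[90,0,0,0,0,0,0],[100,0,0,0,0,0,0],[100,0,0,0,0,0,0],[100,0,0,-10,0,0,0],[100,0,0,-25,0,0,0]]]' 30
python3 -m inch '[[[100,0,0,-30,0,0,0],[100,0,0,-30,0,0,0],[60,0,0,-25,0,0,0],[20,-20,0,0,0,0,0],[0,-30,0,0,0,0,0],[0,-25,0,0,0,0,0],[0,-10,0,0,0,0,0],[0,0,0,0,0,0,0]]]'
python3 - <<'E'
from h import *
o=bot.get_obs(); d=o['ee_pos'][:2]-[.4967,-.1827]; a=np.radians(-81); print('rack x %.1f y %.1f z %.1f'%(1e3*(d@[np.cos(a),np.sin(a)]),1e3*(d@[-np.sin(a),np.cos(a)]),1e3*o['ee_pos'][2]))
for n in('top','scene'):
    c=snap(n,n+'_rel.png'); print([(round(m['conf'],2),np.round(m['position'],1)) for t in('lever_end','lever_pivot','case') for m in finder.mark_of(n,t)])
E
```

```text
time: 26.72
ee_pos: [0.4959, -0.183, 0.0951]
tcp_rot: [-179.9, -0.1, 99.0]
wrist_force: [0.4, -0.3, 0.6]
opening: 0.0854
grasp_force: 0.0
time: 27.72
ee_pos: [0.5097, -0.2677, 0.1795]
tcp_rot: [-180.0, -0.0, 98.9]
wrist_force: [-0.8, 0.3, -0.7]
opening: -0.0001
grasp_force: 0.0
rack x 86.0 y -0.5 z 179.5
[(0.74, array([473.3, 201.7])), (0.59, array([476.8, 285.8])), (0.47, array([216.7, 225.8])), (0.74, array([469.5, 284.1])), (0.73, array([454.4, 205. ])), (0.66, array([410.2, 209.4])), (0.65, array([409.9, 213.4]))]
[(0.65, array([187.1, 220.2])), (0.62, array([203.4, 230.2])), (0.75, array([241.9, 229.7])), (0.59, array([203.4, 231.9]))]
```

```bash
python3 -m inch '[[[0,0,0,15,0,0,0],[0,0,0,25,0,0,0],[0,0,0,22,0,0,0],[0,0,0,12,0,0,0],[0,-5,0,0,0,0,0],[0,-8,0,0,0,0,0],[0,-8,0,0,0,0,0],[0,0,0,0,0,0,0]]]'
python3 -m inch '[[[0,-4.5,0,2.5,0,0,0],[0,-4.5,0,2.5,0,0,0],[0,-4,0,2.5,0,0,0],[0,-4,0,3,0,0,0],[0,-3.5,0,3.5,0,0,0],[0,-3.5,0,4,0,0,0]]]'
python3 - <<'E'
from h import *
o=bot.get_obs(); d=o['ee_pos'][:2]-[.4967,-.1827]; a=np.radians(-81); print('rack x %.1f y %.1f z %.1f'%(1e3*(d@[np.cos(a),np.sin(a)]),1e3*(d@[-np.sin(a),np.cos(a)]),1e3*o['ee_pos'][2]))
for n in('top','scene'):
    c=snap(n); print([(round(m['conf'],2),np.round(m['position'],1)) for m in finder.mark_of(n,'lever_end')])
    print([np.round(proj(c,[[.4967+np.cos(a)*(.095+.07*np.sin(t)),-.1827+np.sin(a)*(.095+.07*np.sin(t)),.05+.07*np.cos(t)]])[0]) for t in(.4,.7,1,1.45)])
E
```

```text
time: 29.12
ee_pos: [0.5134, -0.2887, 0.1065]
tcp_rot: [180.0, 0.0, 99.0]
wrist_force: [-0.4, 0.0, -0.1]
opening: 0.0
grasp_force: 0.0
time: 29.88
ee_pos: [0.5172, -0.3122, 0.0883]
tcp_rot: [180.0, 0.1, 99.0]
wrist_force: [0.9, 0.4, 6.3]
opening: -0.0002
grasp_force: 2.3
rack x 131.2 y -0.0 z 88.3
[(0.66, array([481.2, 197.9])), (0.65, array([473. , 285.6]))]
[array([473., 201.]), array([478., 200.]), array([481., 200.]), array([481., 201.])]
[(0.73, array([179.9, 225.5])), (0.47, array([186.7, 172. ]))]
[array([189., 220.]), array([183., 224.]), array([179., 229.]), array([178., 236.])]
```

```bash
python3 -m inch '[[[0,-2.5,0,4.5,0,0,0],[0,-2.5,0,4.5,0,0,0],[0,-2,0,4.5,0,0,0],[0,-2,0,4.5,0,0,0],[0,-1.5,0,4,0,0,0],[0,-1,0,3,0,0,0],[0,0,0,0,0,0,0]]]'
python3 -m inch '[[[0,-0.5,0,1.5,0,0,0],[0,0,0,1,0,0,0],[0,0,0,0,0,0,0]]]'
python3 -m inch '[[[0,0,0,0.7,0,0,0],[0,0,0,0.7,0,0,0],[0,0,0,0,0,0,0]]]'
```

```text
time: 30.95
ee_pos: [0.5188, -0.3232, 0.063]
tcp_rot: [180.0, 0.0, 99.0]
wrist_force: [0.4, -0.1, 2.6]
opening: -0.0002
grasp_force: 0.7
time: 31.32
ee_pos: [0.5189, -0.3237, 0.0608]
tcp_rot: [180.0, 0.0, 99.0]
wrist_force: [-0.4, -1.7, 4.3]
opening: -0.0001
grasp_force: 2.2
time: 31.7
ee_pos: [0.519, -0.3238, 0.06]
tcp_rot: [180.0, 0.1, 99.0]
wrist_force: [-1.9, -1.6, 8.1]
opening: 0.0003
grasp_force: 4.1
```

```bash
python3 -m inch '[[[0,0,0,0.7,0,0,0],[0,0,0,0,0,0,0],[0,0,0,0,0,0,0]]]'
python3 -m inch '[[[0,0,0,0.7,0,0,0],[0,0,0,0,0,0,0],[0,0,0,0,0,0,0]]]'
```

```text
time: 32.08
ee_pos: [0.519, -0.3239, 0.0598]
tcp_rot: [179.9, 0.1, 99.0]
wrist_force: [-2.4, 0.1, 12.3]
opening: 0.0002
grasp_force: 5.8
time: 32.45
ee_pos: [0.5191, -0.3239, 0.0597]
tcp_rot: [179.9, 0.1, 99.0]
wrist_force: [-4.2, 0.3, 14.9]
opening: -0.0002
grasp_force: 7.7
```

At the hard stop: the force rises to 15 N with no further travel. Retreating and checking.

```bash
python3 -m inch '[[[0,0,0,0.7,0,0,0],[0,0,0,-4,0,0,0],[0,0,0,-15,0,0,0],[0,0,0,-35,0,0,0],[0,0,0,-40,0,0,0],[0,0,0,-40,0,0,0],[0,0,0,-30,0,0,0],[0,0,0,-10,0,0,0]]]'
python3 -m inch '[[[0,0,-15,0,0,0,0],[0,0,-30,0,0,0,0],[0,0,-35,0,0,0,0],[0,0,-35,0,0,0,0],[0,0,-30,0,0,0,0],[0,0,-15,0,0,0,0],[0,0,0,0,0,0,0]]]'
python3 - <<'E'
from h import *
a=snap('top')['pixels'][...,::-1]; b=snap('scene')['pixels'][...,::-1]
z=lambda i,s:cv2.resize(i,None,fx=s,fy=s,interpolation=cv2.INTER_CUBIC)
p=np.hstack([z(a[170:245,365:490],3.2),z(b[180:255,170:295],3.2)])
q=cv2.resize(np.hstack([a[90:290,170:490],b[100:300,170:490]]),(p.shape[1],250))
cv2.imwrite('pics/end.png',np.vstack([p,q]))
print([(round(m['conf'],2),np.round(m['position'],1)) for n in('top','scene') for m in finder.mark_of(n,'lever_end')])
E
```

```text
time: 33.45
ee_pos: [0.5193, -0.3236, 0.2332]
tcp_rot: [179.9, 0.1, 99.0]
wrist_force: [0.1, 0.2, -0.5]
opening: 0.0
grasp_force: 0.0
time: 34.33
ee_pos: [0.3599, -0.3485, 0.2305]
tcp_rot: [-180.0, -0.0, 98.9]
wrist_force: [0.4, -0.0, 0.1]
opening: 0.0003
grasp_force: 0.0
[(0.88, array([479.1, 199.8])), (0.52, array([477.8, 284.8])), (0.67, array([176.8, 235.9])), (0.41, array([187.8, 169.7]))]
```

View pics/end.png

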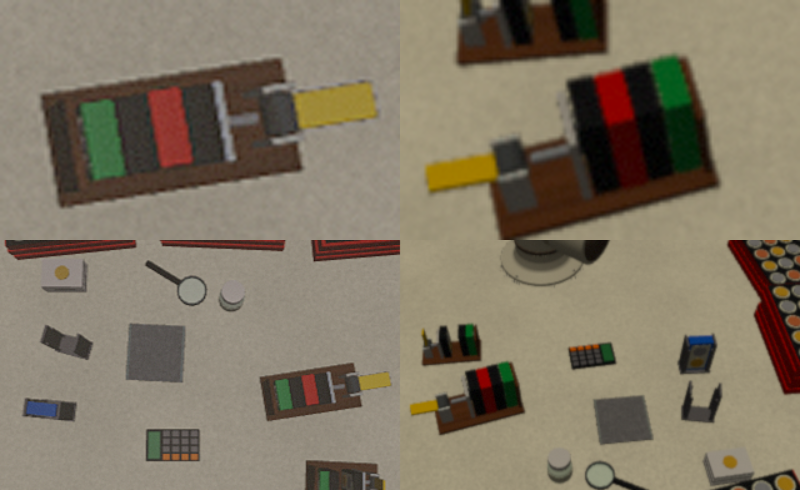

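The row is clamped: the red case stands level and in line with its neighbours, and the lever is down at (479,200) top and (177,236) scene. Everything else is in place. Handing in.

```bash
python3 -c "
from workcell import bot
print(bot.job_done())"
```

```text
the job is handed in; nothing more can be done
None
```

The job is handed in: the red case is clamped in the travel rack in line with its neighbours, the lever is against its stop, the empty holder is still upright in its place, and the last move ended at 34.3 s.

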